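Set the dish clamp screw: seat it, back off a quarter turn, hold

TASK

A small jar was left on the dish clamp, right beside its blue thumbscrew: lift it off and set it down gently, upright, in the white tray, lowering it onto the tray's floor before you let go. Then turn the thumbscrew clockwise until it seats, back it off a quarter turn so that the dish below can spin freely, and finish there with the gripper still holding the thumbscrew by its wing. Leave the dishes, bottle, beaker and pen where they are.

Things in the scene. Friction and masses are not known exactly. Their poses are not given: they have to be found in the camera images.
- clamp: Dish clamp fixed to the bench: white base 130 (x) by 160 (y) by 18 mm, petri dish on it, two posts and across them an aluminium deck 66 (x) by 164 (y) mm, its top 80 mm above the bench. Origin: centre of the base's underside; z up; y along the deck. The thumbscrew stands upright through the deck's centre, on this z axis.
- screw (a joint): Turn of the thumbscrew, rad, growing clockwise seen from above (tightening). Hard stop (seated) at 3.14; unscrews to 0. The wing's white-marked end points along the clamp's -x at 0, +y at 1.57 (a quarter turn off seated), +x at 3.14. Starts 0.9 to 2.1 short of seated. Stays where left (friction about 0.05 N m); sinks 1 mm per quarter turn of tightening.
- wing: Wing of the thumbscrew: an upright blue plastic slab 40 mm long (its x), 12 mm thick (its y), 30 mm high, with a white mark on the top and edge of its -x end. Origin: centre of its underside, on the screw's axis, about 98 to 100 mm above the bench (18 to 20 mm above the deck, on a 14 mm steel stem). It turns with the screw.
- wing_grip (a point): Point on the screw's axis inside the wing, 16 mm above the wing's underside (about 114 to 116 mm above the bench): where to grip it, across its 12 mm thickness.
- jar: The jar in the way: closed cylinder 38 mm in diameter, 60 mm high, pale with a green screw cap (top 16 mm), 60 to 130 g. Loose; stands on the deck with its axis about 50 mm from the screw's axis, on the clamp's -y side. Origin: centre of its underside; z up.
- tray: White open tray fixed to the bench, 130 (x) by 120 (y) mm, 22 mm high, walls and floor 5 mm thick, empty. Origin: centre of its underside. It stands to the left or the right of the clamp, the orange tube rack on the other side.
- rack: Orange rack with tubes fixed to the bench, 100 (x) by 70 (y) mm, 74 mm high. Origin: centre of its underside. Not used.
- dish_a: Loose closed petri dish, 90 mm in diameter, 15 mm high; leave alone. Origin: centre of its underside.
- dish_b: Another such petri dish; leave alone.
- dish_c: Another such petri dish; leave alone.
- bottle: Amber bottle, 60 mm in diameter, 130 mm high; leave alone. Origin: centre of its underside.
- beaker: Glass beaker, 66 mm in diameter, 75 mm high; leave alone. Origin: centre of its underside.
- pen: Blue marker pen lying on the bench, 150 mm long (its x), 11 mm thick; leave alone.
Not all that is in view belongs to the job. What is shaped like the tray but red is not meant.

How it is judged:
By the outcome, as a careful person would: the job done as asked, in the order asked, and still so for the second after the job is handed in, while the arm keeps its last pose, push and grip.
It also fails if it takes over 72 s, if anything falls off the work surface, if the arm or the gripper's body presses on something with over 40 N, if the wrist force passes 120 N, or if a joint passes its speed limit or range.

ROBOT

A 6-joint arm with a two-finger parallel gripper is mounted at the origin on the work surface. World frame = base frame: x ahead of the robot, y to its left, z up, the work surface at z = 0. Lengths are in m, angles in rad, forces in N, time in s.
With the tool pointing down it reaches from about 0.425 to 0.95 m from the base axis. Payload 14.7 kg.
Tool frame: the origin (TCP) lies midway between the tips of the shut fingers; the grasp point (between the pads) lies 19 mm behind it; z points along the fingers, x is the direction in which the jaws open and shut, and the axes are right-handed (so a half turn about z gives the same grasp; the last joint's range is limited). The gripper opens to 85 mm and grips with 20 to 120 N. Pads are 22 mm wide; open, the fingers measure 114 mm over their backs; the gripper's body (76 mm by 85 mm) begins 54 mm behind the grasp point. The pads swing forward as they close: fully open they stand 13 mm farther back than shut.
Start: joints at [-1.363, 0.48, 1.596, -0, 1.065, -0.047], TCP at [0.164, -0.629, 0.231] pointing down, gripper open.
Joint ranges: [-2.75, 2.75], [-0.82, 2.05], [0.23, 2.67], [-1.56, 4.7], [0.09, 2.69], [-2.92, 2.92]. Speed limits (rad/s): [1.89, 1.89, 2.39, 3.01, 3.01, 3.01].

INTERFACE

Orientations are given as [roll, pitch, yaw] about the fixed x, y, z axes, in that order (R = Rz(yaw) Ry(pitch) Rx(roll)).
In Python, from rig import manip, camera, camera_params gives the robot as it stands. The module is installed in compiled form; this text tells all that it offers.
- The arm moves only by the tool jog_arm, never from a script. Its argument "targets" is a list of rows, each an object of numbers: "hand": the opening in per cent of the stroke, from 0 (shut) to 100 (fully open); "dx", "dy", "dz": the shift along the tool's x, y, z in mm; "twist": the turn about the tool's z in rad. A call has exactly 8 rows; each row shifts and turns the commanded pose from where the row before left it, along the tool's axes as they then stand; what a row does not reach is not made up. A row lasts 1/12 s, in which the tool goes at most 41.7 mm and 7.16 degrees, less where a joint would pass 70% of its speed; a pose out of reach is approached as far as the arm can. A call with a gripper value outside its range is refused whole. The fingers move at their own pace and stop on an object; "newtons" is the grip in N (left out, the last holds). Time passes only in rows, so rows that do not move let the fingers close, or fill a call up. It gives the time, the measured TCP pose, the force and the opening at its end, in the units of the state.
- manip.get_obs(): the state, without advancing time (a new reading comes with each control period).
- camera(name): name is "side" or "top"; returns the picture (480x640x3 uint8, red, green, blue); there is no depth.
- camera_params(name): a dict with "fx", "fy", "cx", "cy" (pixels), "world_to_cam" (4x4, takes a point from world to camera coordinates). Camera axes: x right, y up, looking along -z (the intrinsics and any distortion apply to the point x, -y, -z); pixel columns grow to the right and rows downward; lengths in m; the calibration is good to about 2 mm. A picture is of the moment at which its call begins. camera_params takes no time and is no camera call.
- manip.hand_in(): hands the job in, once; it reports no verdict.
The state is a dict: "time": time; "q": joint angles; "qvel": joint speeds; "joint_efforts": joint torques, N m; "ee_pos": TCP position; "orientation": TCP orientation; "ft_force": force on the tool from outside, world axes, zero at the start; "ft_torque": the same for the moment, N m; "width": opening from 0.0 (shut) to 1.0 (fully open).
Only numpy, scipy, OpenCV 4.12 (cv2) and the standard library are available. Lean on these libraries where they do the work, as an engineer would, in place of code of your own. Each camera call takes 0.05 s, during which the arm holds its last target.

## Working session

There is one attempt and no reset: what is moved stays moved. The work goes in short steps, Python scripts to look and compute and a tool call to move; the robot and the scene stay as the last step left them, time stands still between calls to the robot, and variables do not carry over. Pictures are saved under pics/ and viewed, and the job is handed in when it is done.

Besides the shell and the picture viewer there is one more tool, called after "Call:" by a JSON object that holds its "op" and its "data", one argument or row to a line. jog_arm: Moves the arm, as the interface text tells. Its arguments: {"type":"object","properties":{"targets":{"type":"array","items":{"type":"object","properties":{"hand":{"type":"number"},"dx":{"type":"number"},"dy":{"type":"number"},"dz":{"type":"number"},"twist":{"type":"number"}}}},"newtons":{"type":"number"}},"required":["targets"]}

```bash
mkdir -p pics; python3 - <<'E'
from rig import manip, camera, camera_params
import cv2
for n in("side","top"):
    cv2.imwrite(f"pics/{n}0.png",camera(n)[:,:,::-1]); print(n,camera_params(n))
print(manip.get_obs())
E
```

```text
side {'fx': 487.166661125796, 'fy': 487.166661125796, 'cx': 325.16713045843153, 'cy': 242.77758088844683, 'world_to_cam': array([[ 0.99801239, -0.06141505,  0.01412326, -0.56478741],
       [ 0.03001713,  0.66034369,  0.75036336, -0.08679751],
       [-0.0554098 , -0.74844799,  0.66087469, -1.04179676],
       [ 0.        ,  0.        ,  0.        ,  1.        ]])}
top {'fx': 475.7269396920352, 'fy': 475.7269396920352, 'cx': 313.4020155975982, 'cy': 242.02021761845947, 'world_to_cam': array([[ 0.00850806, -0.99996242, -0.00166608, -0.00775824],
       [ 0.97507246,  0.00792683,  0.22174504, -0.58530931],
       [-0.2217235 , -0.00351117,  0.97510326, -1.16051644],
       [ 0.        ,  0.        ,  0.        ,  1.        ]])}
{'time': 0.1, 'q': array([-1.36258779e+00,  4.80773243e-01,  1.59680051e+00,  1.73011603e-05,
        1.06509847e+00, -4.65561190e-02]), 'qvel': array([-0.00083895, -0.00140893, -0.00119106, -0.00093108,  0.00027452,
        0.0001268 ]), 'joint_efforts': array([ 6.44157390e-04, -9.52258372e+01, -4.31043649e+01, -2.08482816e-04,
        5.12976272e-03,  1.06449590e-05]), 'ee_pos': array([ 0.16378977, -0.62865047,  0.23073775]), 'orientation': array([-3.14152730e+00,  1.07769384e-03, -1.31604002e+00]), 'ft_force': array([-0.35924286,  0.18528194, -0.39280699]), 'ft_torque': array([ 0.01275957,  0.01729167, -0.01531236]), 'width': 1.000015596005429}
```

View pics/side0.png

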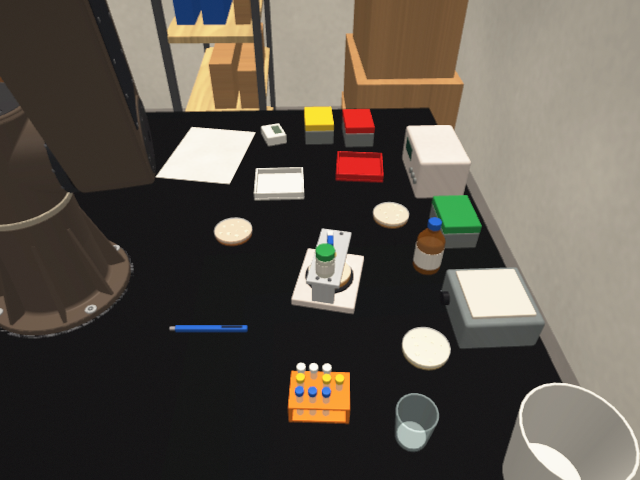

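View pics/top0.png

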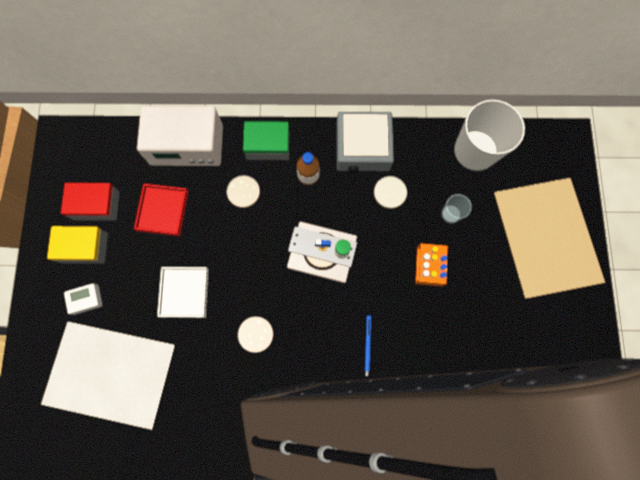

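The tray is the white one at top (183,292) and side (279,183). The clamp is near top (322,250), with the green jar cap at (343,247) and the blue wing at (322,243). I'll zoom in and measure.

```bash
cat > h.py <<'E'
import numpy as np, cv2
from rig import manip, camera, camera_params
def ray(n,u,v):
    p=camera_params(n);W=np.array(p["world_to_cam"]);R=W[:3,:3];t=W[:3,3]
    d=np.array([(u-p["cx"])/p["fx"],-(v-p["cy"])/p["fy"],-1.]);return -R.T@t,R.T@d
def onz(n,u,v,z):
    c,d=ray(n,u,v);return c+d*(z-c[2])/d[2]
def proj(n,P):
    p=camera_params(n);W=np.array(p["world_to_cam"]);q=W[:3,:3]@np.array(P)+W[:3,3]
    return np.array([p["cx"]+p["fx"]*q[0]/-q[2],p["cy"]-p["fy"]*q[1]/-q[2]])
def tri(a,b):
    c1,d1=ray("side",*a);c2,d2=ray("top",*b)
    s=np.linalg.lstsq(np.stack([d1,-d2],1),c2-c1,rcond=None)[0]
    A=c1+d1*s[0];B=c2+d2*s[1];return (A+B)/2,np.linalg.norm(A-B)
def blobs(m,mn=8):
    n,l,s,c=cv2.connectedComponentsWithStats(m.astype(np.uint8))
    return [(c[i].round(1),s[i].tolist()) for i in range(1,n) if s[i][4]>=mn]
E
python3 - <<'E'
from h import *
s=cv2.imread("pics/side0.png");t=cv2.imread("pics/top0.png")
a=cv2.resize(s[220:320,280:380],(400,400),interpolation=cv2.INTER_NEAREST)
b=cv2.resize(t[205:295,277:367],(400,400),interpolation=cv2.INTER_NEAREST)
cv2.imwrite("pics/zoom0.png",np.hstack([a,b]))
for n,i in(("side",s),("top",t)):
    h=cv2.cvtColor(i,cv2.COLOR_BGR2HSV);H,S,V=cv2.split(h)
    print(n,"green",blobs((H>50)&(H<75)&(S>120)&(V>60)))
    print(n,"blue",blobs((H>100)&(H<125)&(S>120)&(V>70)))
    m=((S<40)&(V>150)).astype(np.uint8)
    cs,_=cv2.findContours(m,cv2.RETR_EXTERNAL,cv2.CHAIN_APPROX_SIMPLE)
    for c in cs:
        if 600<cv2.contourArea(c)<8000: print("w",cv2.minAreaRect(c),cv2.approxPolyDP(c,4,True).reshape(-1,2).tolist())
E
```

```text
side green [(array([456.6, 214. ]), [432, 195, 50, 39, 1434]), (array([324.7, 252.1]), [316, 244, 19, 18, 270])]
side blue [(array([201.5,  10.6]), [173, 0, 59, 24, 1205]), (array([434.2, 223.3]), [428, 217, 14, 14, 162]), (array([329.9, 239.6]), [327, 236, 6, 9, 43]), (array([211., 328.]), [175, 325, 73, 7, 508]), (array([298.8, 391.1]), [295, 386, 8, 11, 65]), (array([311.9, 391.4]), [308, 387, 8, 10, 65]), (array([325.7, 391.7]), [322, 387, 8, 10, 67])]
w ((426.02947998046875, 345.8823547363281), (48.50712203979492, 37.107948303222656), 14.03624439239502) [[403, 338], [405, 352], [418, 363], [432, 365], [448, 357], [449, 344], [434, 329], [417, 327]]
w ((494.9672546386719, 295.3110656738281), (54.2718391418457, 89.61275482177734), 87.27368927001953) [[541, 320], [515, 268], [449, 271], [468, 323], [532, 318], [472, 320], [469, 306], [473, 316], [535, 313]]
w ((329.67803955078125, 267.66351318359375), (62.770565032958984, 77.81396484375), 10.954063415527344) [[322, 229], [317, 245], [326, 242], [328, 234], [334, 236], [334, 272], [316, 280], [315, 264], [319, 265], [314, 249], [308
[... 1259 characters left out ...]
3098144531), (23.213932037353516, 33.24125289916992), 74.05460357666016) [[93, 284], [64, 292], [68, 313], [97, 305]]
w ((181.6215362548828, 291.5032958984375), (48.22563171386719, 50.251922607421875), 1.5481576919555664) [[162, 267], [158, 316], [203, 316], [206, 268]]
w ((8.5, 287.0), (78.0, 17.0), 90.0) [[0, 248], [0, 325], [5, 326], [17, 250]]
w ((320.8359069824219, 251.23997497558594), (64.279541015625, 48.1351432800293), 14.38139533996582) [[295, 227], [288, 266], [344, 281], [355, 236], [306, 223]]
w ((390.6764831542969, 191.70587158203125), (28.376667022705078, 31.044557571411133), 75.96376037597656) [[395, 177], [377, 182], [376, 197], [385, 205], [396, 205], [406, 195], [404, 184]]
```

View pics/zoom0.png

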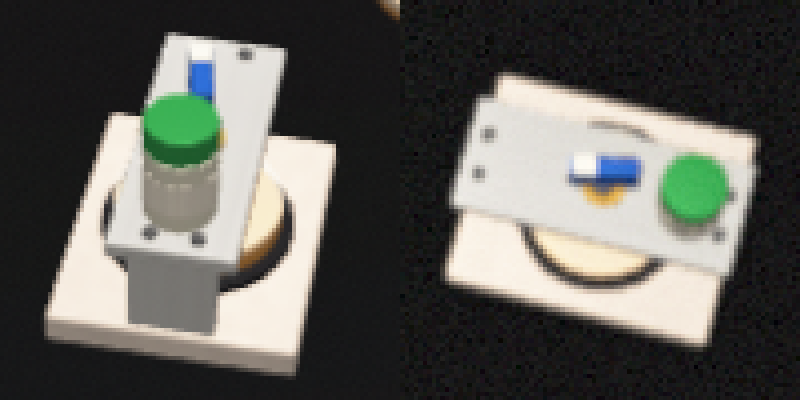

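The zoom shows the deck, the jar cap and the wing with its white end towards world +y. Next I'll convert these to world positions.

```bash
python3 - <<'E'
from h import *
np.set_printoptions(precision=4,suppress=True)
Z=lambda x,y:(277-.4+ (x)/4.444,205-.4+y/4.444)
dk=[onz("top",*Z(*p),.08) for p in((80,97),(52,205),(328,275),(357,163))]
print("deck",np.array(dk)); c=np.mean(dk,0); print("ctr",c,"len",[np.linalg.norm(dk[i]-dk[(i+1)%4]) for i in range(4)])
for a,b in((1,2),(0,3)):
    d=dk[a]-dk[b];print("ydir yaw",np.arctan2(d[1],d[0])-np.pi/2)
bs=[onz("top",*Z(*p),.018) for p in((98,73),(46,280),(308,346),(358,134))]
print("base c",np.mean(bs,0),[np.linalg.norm(bs[i]-bs[(i+1)%4]) for i in range(4)])
d=bs[1]-bs[2];print(np.arctan2(d[1],d[0])-np.pi/2)
S=lambda x,y:(280-.4+x/4,220-.4+y/4)
sd=[onz("side",*S(*p),.08) for p in((170,33),(107,247),(239,263),(287,49))]
print("side deck ctr",np.mean(sd,0),[np.linalg.norm(sd[i]-sd[(i+1)%4]) for i in range(4)])
d=sd[0]-sd[1];print(np.arctan2(d[1],d[0])-np.pi/2)
print("jar top@.14",onz("top",*Z(294,183),.14),onz("side",*S(181,118),.14),tri(S(181,118),Z(294,183)))
print("wing top corners@.1295",[onz("top",*Z(*p),.1295) for p in((170,153),(170,173),(240,158),(240,180))])
for n,cs in(("top",[[162,267],[158,316],[207,317],[207,268]]),("side",[[302,167],[256,168],[254,193],[303,192]])):
    w=[onz(n,*p,.022) for p in cs];print(n,"tray",np.array(w),np.mean(w,0))
t=cv2.imread("pics/top0.png");s=cv2.imread("pics/side0.png")
a=cv2.resize(t[255:330,145:220],(400,400),interpolation=cv2.INTER_NEAREST)
b=cv2.resize(t[228:268,305:345],(400,400),interpolation=cv2.INTER_NEAREST)
cv2.imwrite("pics/zoom1.png",np.hstack([a,b]))
E
```

```text
deck [[ 0.6227  0.0457  0.08  ]
 [ 0.5589  0.0605  0.08  ]
 [ 0.5197 -0.0966  0.08  ]
 [ 0.5849 -0.1138  0.08  ]]
ctr [ 0.5716 -0.0261  0.08  ] len [np.float64(0.06552446049946936), np.float64(0.16196607718167252), np.float64(0.06744613053070105), np.float64(0.16387495415453052)]
ydir yaw -0.2445114010775622
ydir yaw -0.23277304547286537
base c [ 0.5713 -0.0262  0.018 ] [np.float64(0.1312739942351526), np.float64(0.1604787608613519), np.float64(0.1330256713083012), np.float64(0.16220333362402353)]
-0.24086971844293692
side deck ctr [ 0.5736 -0.0235  0.08  ] [np.float64(0.1659814334612836), np.float64(0.06461285959080922), np.float64(0.16326910870440248), np.float64(0.06490453081144859)]
-0.24197766912631646
jar top@.14 [ 0.5597 -0.0741  0.14  ] [ 0.5589 -0.0713  0.14  ] (array([ 0.559 , -0.0739,  0.1425]), np.float64(0.0004486014164859989))
wing top corners@.1295 [array([ 0.5784, -0.0066,  0.1295]), array([ 0.5671, -0.0067,  0.1295]), array([ 0.5759, -0.0451,  0.1295]), array([ 0.5635, -0.0451,  0.1295])]
top tray [[0.5244 0.3966 0.022 ]
 [0.3961 0.3968 0.022 ]
 [0.3947 0.2701 0.022 ]
 [0.5227 0.2776 0.022 ]] [0.4595 0.3353 0.022 ]
side tray [[0.5257 0.4023 0.022 ]
 [0.3982 0.4022 0.022 ]
 [0.3984 0.2835 0.022 ]
 [0.5252 0.2827 0.022 ]] [0.4619 0.3427 0.022 ]
```

View pics/zoom1.png

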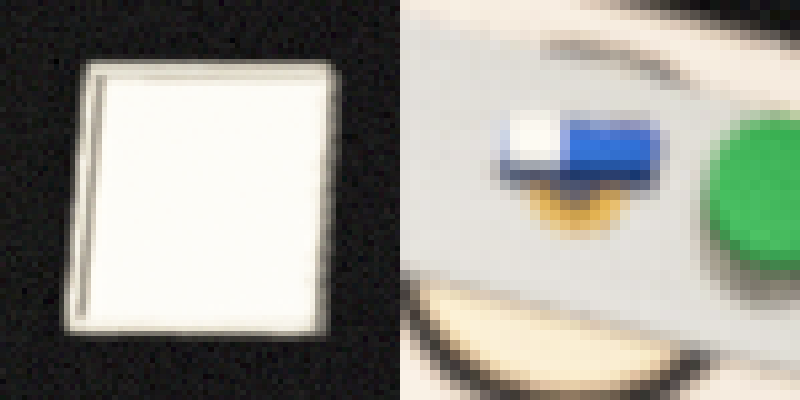

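Measured poses:
- **Clamp:** centre about (0.572, -0.025), yaw about -0.241.
- **Jar:** about (0.560, -0.074), with z 0.08 to 0.14. This matches 50 mm on the clamp's -y side.
- **Wing:** world angle about 1.5, so the screw is about 1.4, roughly 1.75 short of seated.
- **Tray:** centre about (0.461, 0.338).

I'll move towards the jar now.

Call:
{"op": "jog_arm", "data": {
  "targets": [
    {"dx": -18, "dy": -22, "hand": 80},
    {"dx": -18, "dy": -22, "hand": 80},
    {"dx": -18, "dy": -22, "hand": 80},
    {"dx": -18, "dy": -22, "hand": 80},
    {"dx": -18, "dy": -22, "hand": 80},
    {"dx": -18, "dy": -22, "hand": 80},
    {"dx": -18, "dy": -22, "hand": 80},
    {"dx": -18, "dy": -22, "hand": 80}
  ]
}}

```text
$.targets[0]: bad value
```

Call:
{"op": "jog_arm", "data": {
  "targets": [
    {"dx": -18, "dy": -22, "hand": 80},
    {"dx": -18, "dy": -22, "hand": 80},
    {"dx": -18, "dy": -22, "hand": 80},
    {"dx": -18, "dy": -22, "hand": 80},
    {"dx": -18, "dy": -22, "hand": 80},
    {"dx": -18, "dy": -22, "hand": 80},
    {"dx": -18, "dy": -22, "hand": 80},
    {"dx": -18, "dy": -22, "hand": 80}
  ]
}}

```text
$.targets[0]: bad value
```

Call:
{"op": "jog_arm", "data": {
  "targets": [
    {"dx": -18, "dy": -22, "hand": 80},
    {"dx": -18, "dy": -22, "hand": 80},
    {"dx": -18, "dy": -22, "hand": 80},
    {"dx": -18, "dy": -22, "hand": 80},
    {"dx": -18, "dy": -22, "hand": 80},
    {"dx": -18, "dy": -22, "hand": 80},
    {"dx": -18, "dy": -22, "hand": 80},
    {"hand": 80}
  ]
}}

```text
$.targets[0]: bad value
```

Call:
{"op": "jog_arm", "data": {
  "targets": [
    {"twist": -0.12, "hand": 80},
    {"twist": -0.12, "hand": 80},
    {"twist": -0.12, "hand": 80},
    {"twist": -0.12, "hand": 80},
    {"twist": -0.12, "hand": 80},
    {"twist": -0.12, "hand": 80},
    {"twist": -0.12, "hand": 80},
    {"twist": -0.12, "hand": 80}
  ]
}}

```text
$.targets[0]: bad value
```

Call:
{"op": "jog_arm", "data": {
  "targets": [
    {"dx": -18, "dy": -22, "dz": 0, "twist": 0, "hand": 80},
    {"dx": -18, "dy": -22, "dz": 0, "twist": 0, "hand": 80},
    {"dx": -18, "dy": -22, "dz": 0, "twist": 0, "hand": 80},
    {"dx": -18, "dy": -22, "dz": 0, "twist": 0, "hand": 80},
    {"dx": -18, "dy": -22, "dz": 0, "twist": 0, "hand": 80},
    {"dx": -18, "dy": -22, "dz": 0, "twist": 0, "hand": 80},
    {"dx": -18, "dy": -22, "dz": 0, "twist": 0, "hand": 80},
    {"dx": -18, "dy": -22, "dz": 0, "twist": 0, "hand": 80}
  ]
}}

```text
time: 0.77
ee_pos: [0.2984, -0.444, 0.2311]
orientation: [3.142, 0.0, -1.316]
ft_force: [0.8, 1.0, 0.4]
width: 0.803
```

Call:
{"op": "jog_arm", "data": {
  "targets": [
    {"dx": -18, "dy": -22, "dz": 0, "twist": 0, "hand": 80},
    {"dx": -18, "dy": -22, "dz": 0, "twist": 0, "hand": 80},
    {"dx": -18, "dy": -22, "dz": 0, "twist": 0, "hand": 80},
    {"dx": -18, "dy": -22, "dz": 0, "twist": 0, "hand": 80},
    {"dx": -18, "dy": -22, "dz": 0, "twist": 0, "hand": 80},
    {"dx": -18, "dy": -22, "dz": 0, "twist": 0, "hand": 80},
    {"dx": -18, "dy": -22, "dz": 0, "twist": 0, "hand": 80},
    {"dx": -18, "dy": -22, "dz": 0, "twist": 0, "hand": 80}
  ]
}}

```text
time: 1.43
ee_pos: [0.4324, -0.2603, 0.2312]
orientation: [3.141, 0.0, -1.316]
ft_force: [-0.3, 0.4, -0.4]
width: 0.798
```

Call:
{"op": "jog_arm", "data": {
  "targets": [
    {"dx": -18, "dy": -22, "dz": 0, "twist": 0, "hand": 80},
    {"dx": -18, "dy": -22, "dz": 0, "twist": 0, "hand": 80},
    {"dx": -18, "dy": -22, "dz": 0, "twist": 0, "hand": 80},
    {"dx": -18, "dy": -22, "dz": 0, "twist": 0, "hand": 80},
    {"dx": -18, "dy": -22, "dz": 0, "twist": 0, "hand": 80},
    {"dx": -18, "dy": -22, "dz": 0, "twist": 0, "hand": 80},
    {"dx": -18, "dy": -22, "dz": 0, "twist": 0, "hand": 80},
    {"dx": -18, "dy": -22, "dz": 0, "twist": 0, "hand": 80}
  ]
}}

```text
time: 2.1
ee_pos: [0.5664, -0.0765, 0.2311]
orientation: [3.141, 0.0, -1.316]
ft_force: [-0.1, 0.0, 0.8]
width: 0.801
```

Call:
{"op": "jog_arm", "data": {
  "targets": [
    {"dx": 0, "dy": 0, "dz": 0, "twist": -0.12, "hand": 80},
    {"dx": 0, "dy": 0, "dz": 0, "twist": -0.12, "hand": 80},
    {"dx": 0, "dy": 0, "dz": 0, "twist": -0.12, "hand": 80},
    {"dx": 0, "dy": 0, "dz": 0, "twist": -0.12, "hand": 80},
    {"dx": 0, "dy": 0, "dz": 0, "twist": -0.12, "hand": 80},
    {"dx": 0, "dy": 0, "dz": 0, "twist": -0.12, "hand": 80},
    {"dx": 0, "dy": 0, "dz": 0, "twist": -0.12, "hand": 80},
    {"dx": 0, "dy": 0, "dz": 0, "twist": -0.12, "hand": 80}
  ]
}}

```text
time: 2.77
ee_pos: [0.5657, -0.0778, 0.231]
orientation: [3.142, 0.001, -0.35]
ft_force: [1.1, 0.8, 0.3]
width: 0.804
```

Call:
{"op": "jog_arm", "data": {
  "targets": [
    {"dx": 0, "dy": 0, "dz": 0, "twist": -0.115, "hand": 80},
    {"dx": 0, "dy": 0, "dz": 0, "twist": 0, "hand": 80},
    {"dx": 0, "dy": 0, "dz": 0, "twist": 0, "hand": 80},
    {"dx": 0, "dy": 0, "dz": 0, "twist": 0, "hand": 80},
    {"dx": 0, "dy": 0, "dz": 0, "twist": 0, "hand": 80},
    {"dx": 0, "dy": 0, "dz": 0, "twist": 0, "hand": 80},
    {"dx": 0, "dy": 0, "dz": 0, "twist": 0, "hand": 80},
    {"dx": 0, "dy": 0, "dz": 0, "twist": 0, "hand": 80}
  ]
}}

```text
time: 3.43
ee_pos: [0.5659, -0.0779, 0.2313]
orientation: [3.142, -0.0, -0.242]
ft_force: [0.3, 0.3, 0.1]
width: 0.8
```

Call:
{"op": "jog_arm", "data": {
  "targets": [
    {"dx": -3.4, "dy": -1.2, "dz": 0, "twist": 0, "hand": 80},
    {"dx": -3.4, "dy": -1.2, "dz": 0, "twist": 0, "hand": 80},
    {"dx": 0, "dy": 0, "dz": 15, "twist": 0, "hand": 80},
    {"dx": 0, "dy": 0, "dz": 15, "twist": 0, "hand": 80},
    {"dx": 0, "dy": 0, "dz": 15, "twist": 0, "hand": 80},
    {"dx": 0, "dy": 0, "dz": 15, "twist": 0, "hand": 80},
    {"dx": 0, "dy": 0, "dz": 10, "twist": 0, "hand": 80},
    {"dx": 0, "dy": 0, "dz": 0, "twist": 0, "hand": 80}
  ]
}}

```text
time: 4.1
ee_pos: [0.5585, -0.0735, 0.1595]
orientation: [3.141, 0.003, -0.241]
ft_force: [0.1, 0.1, 0.5]
width: 0.802
```

```bash
python3 - <<'E'
from h import *
s=camera("side");t=camera("top")
cv2.imwrite("pics/z2.png",np.hstack([cv2.resize(s[200:320,270:390],(400,400)),cv2.resize(t[200:300,277:377],(400,400))])[:,:,::-1])
print(manip.get_obs()["ee_pos"])
E
```

```text
[ 0.55977552 -0.07382937  0.16143108]
```

View pics/z2.png

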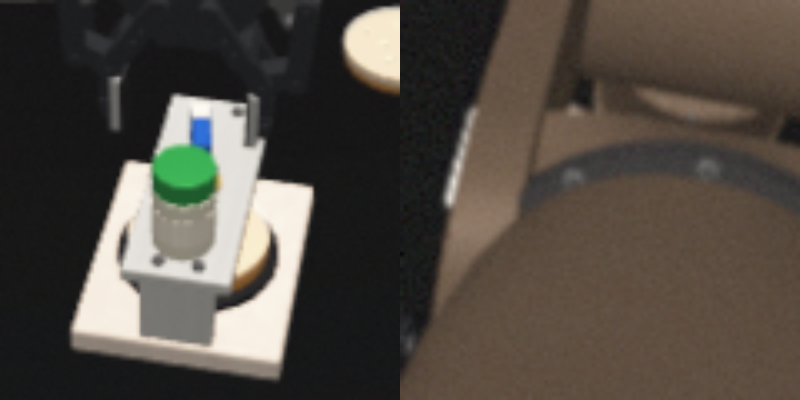

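In the side view the pads straddle the cap, with their midpoint at zoom column 182 and the cap at 184. The top view is hidden by the arm. I'll go down and grip.

Call:
{"op": "jog_arm", "data": {
  "targets": [
    {"dx": 0, "dy": 0, "dz": 12, "twist": 0, "hand": 80},
    {"dx": 0, "dy": 0, "dz": 12, "twist": 0, "hand": 80},
    {"dx": 0, "dy": 0, "dz": 12, "twist": 0, "hand": 80},
    {"dx": 0, "dy": 0, "dz": 12, "twist": 0, "hand": 80},
    {"dx": 0, "dy": 0, "dz": 12, "twist": 0, "hand": 80},
    {"dx": 0, "dy": 0, "dz": 9, "twist": 0, "hand": 80},
    {"dx": 0, "dy": 0, "dz": 0, "twist": 0, "hand": 80},
    {"dx": 0, "dy": 0, "dz": 0, "twist": 0, "hand": 80}
  ]
}}

```text
time: 4.87
ee_pos: [0.5601, -0.0739, 0.0927]
orientation: [-3.142, -0.0, -0.241]
ft_force: [0.1, 0.8, -0.2]
width: 0.799
```

Call:
{"op": "jog_arm", "data": {
  "targets": [
    {"dx": 0, "dy": 0, "dz": 0, "twist": 0, "hand": 65},
    {"dx": 0, "dy": 0, "dz": 0, "twist": 0, "hand": 60},
    {"dx": 0, "dy": 0, "dz": 0, "twist": 0, "hand": 55},
    {"dx": 0, "dy": 0, "dz": 0, "twist": 0, "hand": 50},
    {"dx": 0, "dy": 0, "dz": 0, "twist": 0, "hand": 45},
    {"dx": 0, "dy": 0, "dz": 0, "twist": 0, "hand": 40},
    {"dx": 0, "dy": 0, "dz": 0, "twist": 0, "hand": 30},
    {"dx": 0, "dy": 0, "dz": 0, "twist": 0, "hand": 20}
  ],
  "newtons": 30
}}

```text
time: 5.53
ee_pos: [0.56, -0.0739, 0.0927]
orientation: [-3.142, -0.0, -0.241]
ft_force: [-2.0, 0.8, 5.7]
width: 0.44
```

Call:
{"op": "jog_arm", "data": {
  "targets": [
    {"dx": 0, "dy": 0, "dz": 0, "twist": 0, "hand": 20},
    {"dx": 0, "dy": 0, "dz": 0, "twist": 0, "hand": 20},
    {"dx": 0, "dy": 0, "dz": -1, "twist": 0, "hand": 20},
    {"dx": 0, "dy": 0, "dz": -2, "twist": 0, "hand": 20},
    {"dx": 0, "dy": 0, "dz": -3, "twist": 0, "hand": 20},
    {"dx": 0, "dy": 0, "dz": -5, "twist": 0, "hand": 20},
    {"dx": 0, "dy": 0, "dz": -5, "twist": 0, "hand": 20},
    {"dx": 0, "dy": 0, "dz": -5, "twist": 0, "hand": 20}
  ],
  "newtons": 30
}}

```text
time: 6.2
ee_pos: [0.56, -0.0739, 0.114]
orientation: [-3.142, -0.0, -0.241]
ft_force: [0.5, 0.2, -1.0]
width: 0.436
```

```bash
python3 - <<'E'
from h import *
s=camera("side")
cv2.imwrite("pics/z3.png",cv2.resize(s[180:320,260:400],(560,560))[:,:,::-1])
print(manip.get_obs()["ee_pos"],manip.get_obs()["ft_force"])
E
```

```text
[ 0.56049024 -0.07402414  0.11484242] [ 0.49901157  0.37646857 -0.48868401]
```

View pics/z3.png

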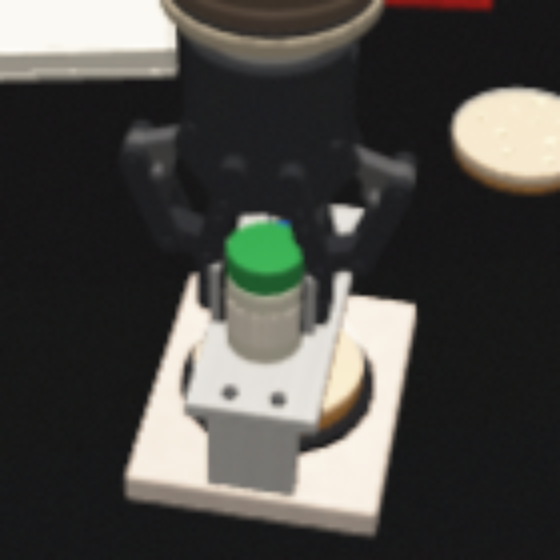

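The jar is held: opening 37 mm, about 1 N of load, upright. I'll lift it and carry it to the tray.

Call:
{"op": "jog_arm", "data": {
  "targets": [
    {"dx": 0, "dy": 0, "dz": -10, "twist": 0, "hand": 20},
    {"dx": 0, "dy": 0, "dz": -15, "twist": 0, "hand": 20},
    {"dx": 0, "dy": 0, "dz": -15, "twist": 0, "hand": 20},
    {"dx": 0, "dy": 0, "dz": -15, "twist": 0, "hand": 20},
    {"dx": 0, "dy": 0, "dz": -15, "twist": 0, "hand": 20},
    {"dx": 0, "dy": 0, "dz": -10, "twist": 0, "hand": 20},
    {"dx": 0, "dy": 0, "dz": -5, "twist": 0, "hand": 20},
    {"dx": -2, "dy": -4, "dz": 0, "twist": 0, "hand": 20}
  ]
}}

```text
time: 6.92
ee_pos: [0.5596, -0.07, 0.1995]
orientation: [-3.142, -0.002, -0.241]
ft_force: [0.2, -0.6, -0.4]
width: 0.435
```

Call:
{"op": "jog_arm", "data": {
  "targets": [
    {"dx": -6, "dy": -12, "dz": 0, "twist": 0, "hand": 20},
    {"dx": -12, "dy": -23, "dz": 0, "twist": 0, "hand": 20},
    {"dx": -12, "dy": -23, "dz": 0, "twist": 0, "hand": 20},
    {"dx": -12, "dy": -23, "dz": 0, "twist": 0, "hand": 20},
    {"dx": -12, "dy": -23, "dz": 0, "twist": 0, "hand": 20},
    {"dx": -12, "dy": -23, "dz": 0, "twist": 0, "hand": 20},
    {"dx": -12, "dy": -23, "dz": 0, "twist": 0, "hand": 20},
    {"dx": -12, "dy": -23, "dz": 0, "twist": 0, "hand": 20}
  ]
}}

```text
time: 7.58
ee_pos: [0.511, 0.1219, 0.1973]
orientation: [3.141, 0.002, -0.241]
ft_force: [0.5, 1.3, -2.1]
width: 0.44
```

Call:
{"op": "jog_arm", "data": {
  "targets": [
    {"dx": -12, "dy": -23, "dz": 0, "twist": 0, "hand": 20},
    {"dx": -12, "dy": -23, "dz": 0, "twist": 0, "hand": 20},
    {"dx": -12, "dy": -23, "dz": 0, "twist": 0, "hand": 20},
    {"dx": -12, "dy": -23, "dz": 0, "twist": 0, "hand": 20},
    {"dx": -12, "dy": -23, "dz": 0, "twist": 0, "hand": 20},
    {"dx": -12, "dy": -23, "dz": 0, "twist": 0, "hand": 20},
    {"dx": -12, "dy": -23, "dz": 0, "twist": 0, "hand": 20},
    {"dx": -9, "dy": -16, "dz": 0, "twist": 0, "hand": 20}
  ]
}}

```text
time: 8.25
ee_pos: [0.4627, 0.3163, 0.1972]
orientation: [3.141, 0.001, -0.24]
ft_force: [0.2, -0.0, -1.1]
width: 0.437
```

Call:
{"op": "jog_arm", "data": {
  "targets": [
    {"dx": 0, "dy": 0, "dz": 0, "twist": 0, "hand": 20},
    {"dx": 0, "dy": 0, "dz": 10, "twist": 0, "hand": 20},
    {"dx": 0, "dy": 0, "dz": 20, "twist": 0, "hand": 20},
    {"dx": 0, "dy": 0, "dz": 20, "twist": 0, "hand": 20},
    {"dx": 0, "dy": 0, "dz": 20, "twist": 0, "hand": 20},
    {"dx": 0, "dy": 0, "dz": 20, "twist": 0, "hand": 20},
    {"dx": 0, "dy": 0, "dz": 10, "twist": 0, "hand": 20},
    {"dx": 0, "dy": 0, "dz": 0, "twist": 0, "hand": 20}
  ]
}}

```text
time: 8.92
ee_pos: [0.4629, 0.3124, 0.0955]
orientation: [3.138, 0.003, -0.242]
ft_force: [-0.1, 0.2, -1.1]
width: 0.435
```

```bash
python3 - <<'E'
from h import *
s=camera("side");t=camera("top")
cv2.imwrite("pics/z4.png",np.hstack([cv2.resize(s[60:220,200:360],(400,400)),cv2.resize(t[230:350,120:240],(400,400))])[:,:,::-1])
print(manip.get_obs()["ee_pos"],manip.get_obs()["width"])
E
```

```text
[0.46450942 0.31355777 0.09811225] 0.4362963990340748
```

View pics/z4.png

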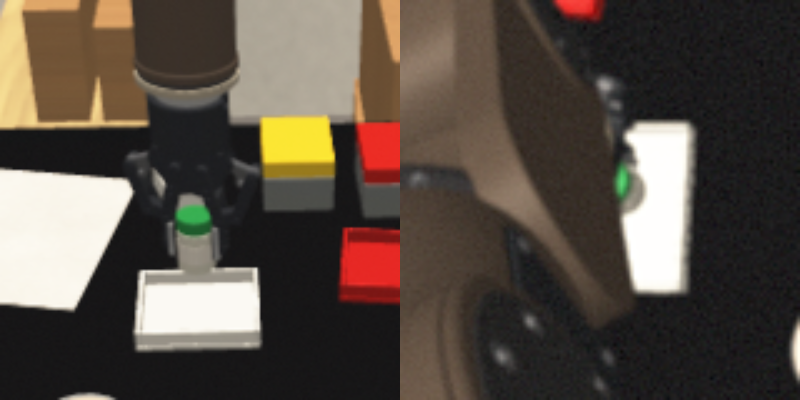

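The jar is still held upright, but it is about 24 mm short of the tray's centre. I'll correct that and lower it.

Call:
{"op": "jog_arm", "data": {
  "targets": [
    {"dx": -4, "dy": -11, "dz": 0, "twist": 0, "hand": 20},
    {"dx": -5, "dy": -12, "dz": 0, "twist": 0, "hand": 20},
    {"dx": 0, "dy": 0, "dz": 10, "twist": 0, "hand": 20},
    {"dx": 0, "dy": 0, "dz": 15, "twist": 0, "hand": 20},
    {"dx": 0, "dy": 0, "dz": 15, "twist": 0, "hand": 20},
    {"dx": 0, "dy": 0, "dz": 15, "twist": 0, "hand": 20},
    {"dx": 0, "dy": 0, "dz": 10, "twist": 0, "hand": 20},
    {"dx": 0, "dy": 0, "dz": 5, "twist": 0, "hand": 20}
  ]
}}

```text
time: 9.68
ee_pos: [0.4609, 0.3386, 0.0271]
orientation: [3.141, 0.001, -0.24]
ft_force: [0.3, -0.3, -0.8]
width: 0.437
```

Call:
{"op": "jog_arm", "data": {
  "targets": [
    {"dx": 0, "dy": 0, "dz": 1, "twist": 0, "hand": 20},
    {"dx": 0, "dy": 0, "dz": 1, "twist": 0, "hand": 20},
    {"dx": 0, "dy": 0, "dz": 1, "twist": 0, "hand": 20},
    {"dx": 0, "dy": 0, "dz": 1, "twist": 0, "hand": 20},
    {"dx": 0, "dy": 0, "dz": 1, "twist": 0, "hand": 20},
    {"dx": 0, "dy": 0, "dz": 0.5, "twist": 0, "hand": 20},
    {"dx": 0, "dy": 0, "dz": 0.5, "twist": 0, "hand": 20},
    {"dx": 0, "dy": 0, "dz": 0, "twist": 0, "hand": 20}
  ]
}}

```text
time: 10.35
ee_pos: [0.4615, 0.3385, 0.0223]
orientation: [-3.142, -0.0, -0.241]
ft_force: [-0.0, -0.3, -0.3]
width: 0.438
```

Call:
{"op": "jog_arm", "data": {
  "targets": [
    {"dx": 0, "dy": 0, "dz": 1, "twist": 0, "hand": 20},
    {"dx": 0, "dy": 0, "dz": 0.5, "twist": 0, "hand": 20},
    {"dx": 0, "dy": 0, "dz": 0.5, "twist": 0, "hand": 20},
    {"dx": 0, "dy": 0, "dz": 0.5, "twist": 0, "hand": 20},
    {"dx": 0, "dy": 0, "dz": 0.5, "twist": 0, "hand": 20},
    {"dx": 0, "dy": 0, "dz": 0.5, "twist": 0, "hand": 20},
    {"dx": 0, "dy": 0, "dz": 0, "twist": 0, "hand": 20},
    {"dx": 0, "dy": 0, "dz": 0, "twist": 0, "hand": 20}
  ]
}}

```text
time: 11.02
ee_pos: [0.4615, 0.3385, 0.0188]
orientation: [3.142, 0.0, -0.241]
ft_force: [-0.2, 0.2, -0.8]
width: 0.436
```

```bash
python3 - <<'E'
from h import *
s=camera("side")
cv2.imwrite("pics/z5.png",cv2.resize(s[110:210,230:330],(500,500))[:,:,::-1])
o=manip.get_obs();print(o["ee_pos"],o["ft_force"],o["width"])
E
```

```text
[0.46147126 0.3385006  0.01878445] [-1.03684118 -0.55362507 -0.63023883] 0.43790147973900856
```

View pics/z5.png

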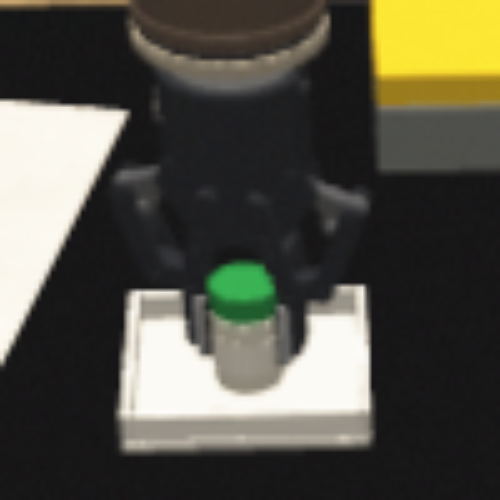

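The jar is upright inside the tray, about 1 mm above the floor by calculation. I'll lower it in small steps until the force shows contact.

Call:
{"op": "jog_arm", "data": {
  "targets": [
    {"dx": 0, "dy": 0, "dz": 0.3, "twist": 0, "hand": 20},
    {"dx": 0, "dy": 0, "dz": 0.3, "twist": 0, "hand": 20},
    {"dx": 0, "dy": 0, "dz": 0.3, "twist": 0, "hand": 20},
    {"dx": 0, "dy": 0, "dz": 0.3, "twist": 0, "hand": 20},
    {"dx": 0, "dy": 0, "dz": 0, "twist": 0, "hand": 20},
    {"dx": 0, "dy": 0, "dz": 0, "twist": 0, "hand": 20},
    {"dx": 0, "dy": 0, "dz": 0, "twist": 0, "hand": 20},
    {"dx": 0, "dy": 0, "dz": 0, "twist": 0, "hand": 20}
  ]
}}

```text
time: 11.73
ee_pos: [0.4615, 0.3385, 0.0177]
orientation: [-3.142, -0.0, -0.241]
ft_force: [-1.6, -1.4, 4.2]
width: 0.435
```

Contact is confirmed at +4.2 N, at the height expected. I'll release the jar.

Call:
{"op": "jog_arm", "data": {
  "targets": [
    {"dx": 0, "dy": 0, "dz": 0, "twist": 0, "hand": 45},
    {"dx": 0, "dy": 0, "dz": 0, "twist": 0, "hand": 48},
    {"dx": 0, "dy": 0, "dz": 0, "twist": 0, "hand": 52},
    {"dx": 0, "dy": 0, "dz": 0, "twist": 0, "hand": 56},
    {"dx": 0, "dy": 0, "dz": 0, "twist": 0, "hand": 60},
    {"dx": 0, "dy": 0, "dz": 0, "twist": 0, "hand": 65},
    {"dx": 0, "dy": 0, "dz": 0, "twist": 0, "hand": 65},
    {"dx": 0, "dy": 0, "dz": 0, "twist": 0, "hand": 65}
  ]
}}

```text
time: 12.4
ee_pos: [0.4615, 0.3385, 0.0176]
orientation: [-3.142, 0.0, -0.241]
ft_force: [-0.3, -0.4, 0.7]
width: 0.653
```

Call:
{"op": "jog_arm", "data": {
  "targets": [
    {"dx": 0, "dy": 0, "dz": -2, "twist": 0, "hand": 65},
    {"dx": 0, "dy": 0, "dz": -5, "twist": 0, "hand": 65},
    {"dx": 0, "dy": 0, "dz": -10, "twist": 0, "hand": 65},
    {"dx": 0, "dy": 0, "dz": -15, "twist": 0, "hand": 65},
    {"dx": 0, "dy": 0, "dz": -20, "twist": 0, "hand": 65},
    {"dx": 0, "dy": 0, "dz": -25, "twist": 0, "hand": 65},
    {"dx": 0, "dy": 0, "dz": -25, "twist": 0, "hand": 65},
    {"dx": 0, "dy": 0, "dz": -25, "twist": 0, "hand": 65}
  ]
}}

```text
time: 13.07
ee_pos: [0.4614, 0.3384, 0.1467]
orientation: [-3.141, -0.0, -0.241]
ft_force: [-0.1, -0.4, -0.1]
width: 0.649
```

Call:
{"op": "jog_arm", "data": {
  "targets": [
    {"dx": 0, "dy": 0, "dz": -25, "twist": 0, "hand": 65},
    {"dx": 0, "dy": 0, "dz": -25, "twist": 0, "hand": 65},
    {"dx": 0, "dy": 0, "dz": -15, "twist": 0, "hand": 65},
    {"dx": 0, "dy": 0, "dz": 0, "twist": 0, "hand": 65},
    {"dx": 0, "dy": 0, "dz": 0, "twist": -0.1, "hand": 65},
    {"dx": 0, "dy": 0, "dz": 0, "twist": -0.1, "hand": 65},
    {"dx": 0, "dy": 0, "dz": 0, "twist": 0, "hand": 65},
    {"dx": 0, "dy": 0, "dz": 0, "twist": 0, "hand": 65}
  ]
}}

```text
time: 13.73
ee_pos: [0.4612, 0.3383, 0.2096]
orientation: [3.141, 0.0, -0.044]
ft_force: [0.4, -0.1, -0.7]
width: 0.656
```

```bash
python3 - <<'E'
from h import *
s=camera("side");t=camera("top")
cv2.imwrite("pics/top6.png",t[:,:,::-1])
cv2.imwrite("pics/z6.png",np.hstack([cv2.resize(s[110:210,230:330],(400,400)),cv2.resize(s[200:300,280:380],(400,400))])[:,:,::-1])
o=manip.get_obs();print(o["ee_pos"],o["ft_force"],o["width"],o["orientation"])
E
```

```text
[0.46129162 0.33841234 0.20952282] [ 0.00200394 -0.19070601  0.45207779] 0.6483037682857276 [ 3.14142528e+00  2.67106106e-04 -4.42112571e-02]
```

View pics/z6.png

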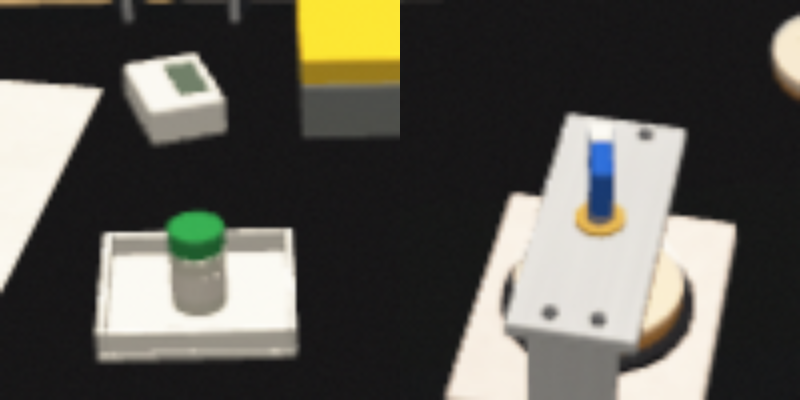

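View pics/top6.png

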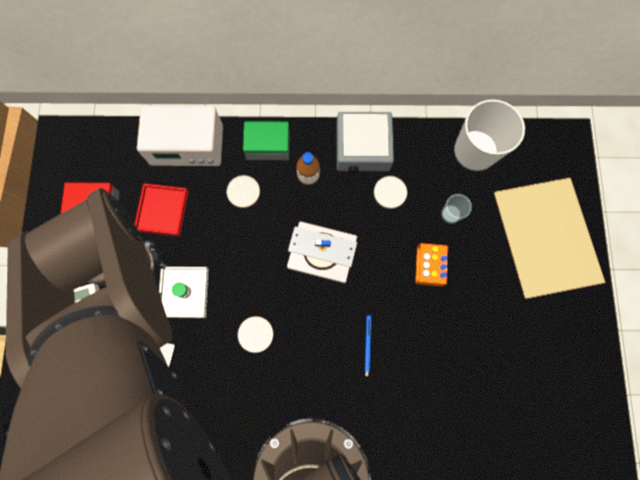

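The jar stands upright in the tray and the wing is now clear in both views. I'll refine the wing's position and angle.

```bash
python3 - <<'E'
from h import *
np.set_printoptions(precision=4,suppress=True)
s=camera("side");t=camera("top")
a=cv2.resize(s[225:261,318:342],(400,600),interpolation=cv2.INTER_CUBIC)
b=cv2.resize(t[230:254,310:334],(400,400),interpolation=cv2.INTER_CUBIC);b=np.vstack([b,np.zeros((200,400,3),np.uint8)])
cv2.imwrite("pics/z7.png",np.hstack([a,b])[:,:,::-1])
for z in(.128,.130):
  for ang in(1.45,1.5,1.55):
    c=np.array([.572,-.025,z]);d=np.array([np.cos(ang),np.sin(ang),0])*.02
    print(z,ang,proj("top",c+d),proj("top",c-d),proj("side",c+d),proj("side",c-d))
E
```

```text
0.128 1.45 [314.2451 240.7421] [330.4877 242.7941] [330.4111 231.3581] [329.3661 244.4468]
0.128 1.5 [314.2027 241.1386] [330.527 242.397] [329.9169 231.3419] [329.8758 244.4638]
0.128 1.55 [314.1806 241.5368] [330.546  241.9984] [329.4227 231.3415] [330.3855 244.4638]
0.13 1.45 [314.2452 240.5583] [330.515  242.6135] [330.4321 230.5997] [329.3863 243.6826]
0.13 1.5 [314.2027 240.9554] [330.5545 242.2157] [329.9373 230.5834] [329.8967 243.6996]
0.13 1.55 [314.1806 241.3542] [330.5734 241.8165] [329.4424 230.583 ] [330.4072 243.6997]
```

View pics/z7.png

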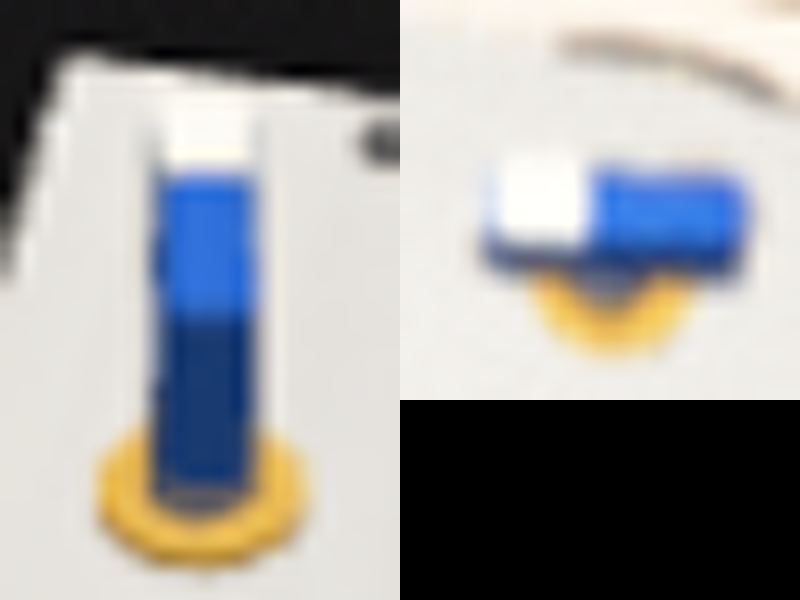

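The wing's measured angle is about 1.505 and its centre about (0.572, -0.025), and the two views agree to about 1 mm. I'll move above it.

Call:
{"op": "jog_arm", "data": {
  "targets": [
    {"dx": 4, "dy": 11, "dz": 0, "twist": 0.022, "hand": 55},
    {"dx": 8, "dy": 23, "dz": 0, "twist": 0, "hand": 55},
    {"dx": 8, "dy": 23, "dz": 0, "twist": 0, "hand": 55},
    {"dx": 8, "dy": 23, "dz": 0, "twist": 0, "hand": 55},
    {"dx": 8, "dy": 23, "dz": 0, "twist": 0, "hand": 55},
    {"dx": 8, "dy": 23, "dz": 0, "twist": 0, "hand": 55},
    {"dx": 8, "dy": 23, "dz": 0, "twist": 0, "hand": 55},
    {"dx": 8, "dy": 23, "dz": 0, "twist": 0, "hand": 55}
  ]
}}

```text
time: 14.6
ee_pos: [0.5109, 0.1614, 0.2096]
orientation: [3.141, 0.0, -0.065]
ft_force: [0.8, -0.5, -0.1]
width: 0.551
```

Call:
{"op": "jog_arm", "data": {
  "targets": [
    {"dx": 8, "dy": 23, "dz": 0, "twist": 0, "hand": 55},
    {"dx": 8, "dy": 23, "dz": 0, "twist": 0, "hand": 55},
    {"dx": 8, "dy": 23, "dz": 0, "twist": 0, "hand": 55},
    {"dx": 8, "dy": 23, "dz": 0, "twist": 0, "hand": 55},
    {"dx": 8, "dy": 23, "dz": 0, "twist": 0, "hand": 55},
    {"dx": 8, "dy": 23, "dz": 0, "twist": 0, "hand": 55},
    {"dx": 8, "dy": 23, "dz": 0, "twist": 0, "hand": 55},
    {"dx": 0, "dy": 0, "dz": 0, "twist": 0, "hand": 55}
  ]
}}

```text
time: 15.27
ee_pos: [0.5575, -0.0051, 0.2096]
orientation: [3.141, -0.001, -0.067]
ft_force: [-0.0, -0.1, 0.5]
width: 0.549
```

```bash
python3 - <<'E'
from h import *
o=manip.get_obs();p=o["ee_pos"];y=o["orientation"][2]
d=np.array([.572,-.025])-p[:2];print(p,o["orientation"],"dx",1e3*(d@[np.cos(y),np.sin(y)]),"dy",1e3*(d@[np.sin(y),-np.cos(y)]),"twist",y+.066)
E
```

```text
[ 0.55748616 -0.00511868  0.20961915] [ 3.14061312e+00 -8.75183958e-04 -6.70088575e-02] dx 15.81249612944207 dy 18.86487754618621 twist -0.0010088575359621932
```

Call:
{"op": "jog_arm", "data": {
  "targets": [
    {"dx": 8, "dy": 9.5, "dz": 0, "twist": 0, "hand": 55},
    {"dx": 7.8, "dy": 9.4, "dz": 0, "twist": 0, "hand": 55},
    {"dx": 0, "dy": 0, "dz": 10, "twist": 0, "hand": 55},
    {"dx": 0, "dy": 0, "dz": 15, "twist": 0, "hand": 55},
    {"dx": 0, "dy": 0, "dz": 15, "twist": 0, "hand": 55},
    {"dx": 0, "dy": 0, "dz": 15, "twist": 0, "hand": 55},
    {"dx": 0, "dy": 0, "dz": 5, "twist": 0, "hand": 55},
    {"dx": 0, "dy": 0, "dz": 0, "twist": 0, "hand": 55}
  ]
}}

```text
time: 15.93
ee_pos: [0.5702, -0.0206, 0.148]
orientation: [-3.141, 0.003, -0.063]
ft_force: [-0.4, 0.7, -0.2]
width: 0.553
```

```bash
python3 - <<'E'
from h import *
s=camera("side")
cv2.imwrite("pics/z8.png",cv2.resize(s[190:290,280:380],(500,500))[:,:,::-1])
o=manip.get_obs();print(o["ee_pos"],o["orientation"])
E
```

```text
[ 0.57078209 -0.02067109  0.14907118] [-3.14152619e+00  1.35471414e-03 -6.27558970e-02]
```

View pics/z8.png

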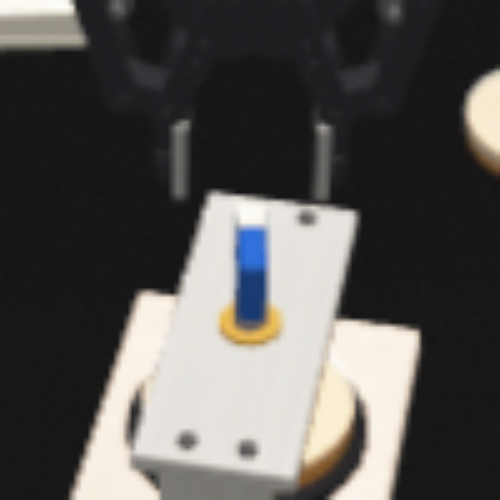

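The fingers straddle the wing. I'll correct the remaining 4 mm and go down.

Call:
{"op": "jog_arm", "data": {
  "targets": [
    {"dx": 1.5, "dy": 4.2, "dz": 0, "twist": 0.003, "hand": 55},
    {"dx": 0, "dy": 0, "dz": 10, "twist": 0, "hand": 55},
    {"dx": 0, "dy": 0, "dz": 12, "twist": 0, "hand": 55},
    {"dx": 0, "dy": 0, "dz": 12, "twist": 0, "hand": 55},
    {"dx": 0, "dy": 0, "dz": 10, "twist": 0, "hand": 55},
    {"dx": 0, "dy": 0, "dz": 7, "twist": 0, "hand": 55},
    {"dx": 0, "dy": 0, "dz": 3, "twist": 0, "hand": 55},
    {"dx": 0, "dy": 0, "dz": 0, "twist": 0, "hand": 55}
  ]
}}

```text
time: 16.65
ee_pos: [0.5721, -0.0252, 0.095]
orientation: [-3.142, 0.001, -0.066]
ft_force: [-0.5, -0.1, 0.3]
width: 0.548
```

Call:
{"op": "jog_arm", "data": {
  "targets": [
    {"dx": 0, "dy": 0, "dz": 0, "twist": 0, "hand": 50},
    {"dx": 0, "dy": 0, "dz": 0, "twist": 0, "hand": 45},
    {"dx": 0, "dy": 0, "dz": 0, "twist": 0, "hand": 40},
    {"dx": 0, "dy": 0, "dz": 0, "twist": 0, "hand": 35},
    {"dx": 0, "dy": 0, "dz": 0, "twist": 0, "hand": 30},
    {"dx": 0, "dy": 0, "dz": 0, "twist": 0, "hand": 25},
    {"dx": 0, "dy": 0, "dz": 0, "twist": 0, "hand": 20},
    {"dx": 0, "dy": 0, "dz": 0, "twist": 0, "hand": 20}
  ],
  "newtons": 30
}}

```text
time: 17.32
ee_pos: [0.5724, -0.0252, 0.0957]
orientation: [-3.142, -0.0, -0.066]
ft_force: [-0.1, 0.2, -0.7]
width: 0.2
```

```bash
python3 - <<'E'
from h import *
s=camera("side")
cv2.imwrite("pics/z9.png",cv2.resize(s[190:290,280:380],(500,500))[:,:,::-1])
o=manip.get_obs();print(o["ee_pos"],o["orientation"],o["width"],o["ft_force"],o["ft_torque"])
E
```

```text
[ 0.57236398 -0.02522095  0.09563533] [ 3.14158601e+00 -6.76389556e-05 -6.59713795e-02] 0.19864988084051793 [-0.23018051  0.16761726 -0.41691617] [-0.04638942 -0.00965547  0.01534641]
```

View pics/z9.png

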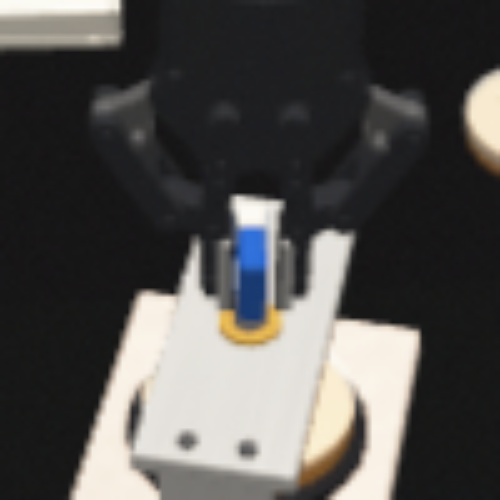

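The wing is centred between the pads at 17 mm opening. I'll close on it.

Call:
{"op": "jog_arm", "data": {
  "targets": [
    {"dx": 0, "dy": 0, "dz": 0, "twist": 0, "hand": 17},
    {"dx": 0, "dy": 0, "dz": 0, "twist": 0, "hand": 15},
    {"dx": 0, "dy": 0, "dz": 0, "twist": 0, "hand": 13},
    {"dx": 0, "dy": 0, "dz": 0, "twist": 0, "hand": 10},
    {"dx": 0, "dy": 0, "dz": 0, "twist": 0, "hand": 5},
    {"dx": 0, "dy": 0, "dz": 0, "twist": 0, "hand": 0},
    {"dx": 0, "dy": 0, "dz": 0, "twist": 0, "hand": 0},
    {"dx": 0, "dy": 0, "dz": 0, "twist": 0, "hand": 0}
  ],
  "newtons": 40
}}

```text
time: 18.03
ee_pos: [0.5712, -0.0251, 0.0955]
orientation: [-3.142, 0.002, -0.066]
ft_force: [-7.3, 0.6, 5.6]
width: 0.137
```

```bash
python3 - <<'E'
from h import *
o=manip.get_obs();print(o["ee_pos"],o["orientation"],o["width"],o["ft_force"],o["ft_torque"],o["q"])
E
```

```text
[ 0.57115751 -0.02507807  0.09546813] [-3.14153317e+00  2.13914661e-03 -6.58985981e-02] 0.13676148810739244 [-7.28371975  0.63397357  5.56673297] [0.12663314 1.03697357 0.05746618] [-9.68987601e-02  5.45056476e-01  1.89513504e+00 -1.05848257e-05
  7.03541101e-01 -3.09920196e-02]
```

The grip is on (11.6 mm). A -7 N side load suggests I'm about 1 mm off the axis, so I'll relieve that and then turn.

Call:
{"op": "jog_arm", "data": {
  "targets": [
    {"dx": -0.4, "dy": 0, "dz": 0, "twist": 0, "hand": 0},
    {"dx": -0.4, "dy": 0, "dz": 0, "twist": 0, "hand": 0},
    {"dx": -0.4, "dy": 0, "dz": 0, "twist": 0, "hand": 0},
    {"dx": 0, "dy": 0, "dz": 0, "twist": 0.04, "hand": 0},
    {"dx": 0, "dy": 0, "dz": 0, "twist": 0.05, "hand": 0},
    {"dx": 0, "dy": 0, "dz": 0, "twist": 0.05, "hand": 0},
    {"dx": 0, "dy": 0, "dz": 0, "twist": 0.05, "hand": 0},
    {"dx": 0, "dy": 0, "dz": 0, "twist": 0, "hand": 0}
  ]
}}

```text
time: 18.7
ee_pos: [0.571, -0.0251, 0.0955]
orientation: [-3.142, 0.0, -0.259]
ft_force: [-2.3, 0.0, -0.8]
width: 0.135
```

```bash
cat > o.py <<'E'
from h import *
np.set_printoptions(precision=3,suppress=True)
o=manip.get_obs();print(o["ee_pos"],o["orientation"],o["width"],o["ft_force"],o["ft_torque"],o["q"])
E
python3 o.py
```

```text
[ 0.571 -0.025  0.095] [-3.142  0.    -0.259] 0.13458440911285555 [-2.256  0.026 -0.819] [ 0.027  0.363 -0.064] [-0.097  0.544  1.897  0.     0.701  0.162]
```

Call:
{"op": "jog_arm", "data": {
  "targets": [
    {"dx": -0.2, "dy": 0, "dz": 0.06, "twist": 0.08, "hand": 0},
    {"dx": 0, "dy": 0, "dz": 0.06, "twist": 0.08, "hand": 0},
    {"dx": 0, "dy": 0, "dz": 0.06, "twist": 0.08, "hand": 0},
    {"dx": 0, "dy": 0, "dz": 0.06, "twist": 0.08, "hand": 0},
    {"dx": 0, "dy": 0, "dz": 0.06, "twist": 0.08, "hand": 0},
    {"dx": 0, "dy": 0, "dz": 0.06, "twist": 0.08, "hand": 0},
    {"dx": 0, "dy": 0, "dz": 0.06, "twist": 0.08, "hand": 0},
    {"dx": 0, "dy": 0, "dz": 0.06, "twist": 0.08, "hand": 0}
  ]
}}

```text
time: 19.37
ee_pos: [0.5709, -0.025, 0.095]
orientation: [3.142, 0.0, -0.898]
ft_force: [-1.5, 2.3, -0.4]
width: 0.138
```

```bash
python3 o.py
```

```text
[ 0.571 -0.025  0.095] [ 3.142  0.    -0.898] 0.13764357305035618 [-1.528  2.336 -0.423] [0.233 0.292 0.064] [-0.097  0.545  1.898  0.     0.699  0.801]
```

Call:
{"op": "jog_arm", "data": {
  "targets": [
    {"dx": 0, "dy": 0, "dz": 0.06, "twist": 0.08, "hand": 0},
    {"dx": 0, "dy": 0, "dz": 0.06, "twist": 0.08, "hand": 0},
    {"dx": 0, "dy": 0, "dz": 0.06, "twist": 0.08, "hand": 0},
    {"dx": 0, "dy": 0, "dz": 0.06, "twist": 0.08, "hand": 0},
    {"dx": 0, "dy": 0, "dz": 0.06, "twist": 0.08, "hand": 0},
    {"dx": 0, "dy": 0, "dz": 0.06, "twist": 0.08, "hand": 0},
    {"dx": 0, "dy": 0, "dz": 0.06, "twist": 0.08, "hand": 0},
    {"dx": 0, "dy": 0, "dz": 0.06, "twist": 0.08, "hand": 0}
  ]
}}

```text
time: 20.03
ee_pos: [0.5708, -0.0249, 0.0946]
orientation: [3.141, 0.0, -1.538]
ft_force: [-1.7, 1.9, 2.0]
width: 0.137
```

```bash
python3 o.py
```

```text
[ 0.571 -0.025  0.095] [ 3.141  0.    -1.538] 0.1373234627032277 [-1.714  1.869  1.986] [0.449 0.401 0.044] [-0.097  0.545  1.898  0.     0.698  1.441]
```

Call:
{"op": "jog_arm", "data": {
  "targets": [
    {"dx": 0, "dy": 0, "dz": 0.02, "twist": 0.03, "hand": 0},
    {"dx": 0, "dy": 0, "dz": 0.02, "twist": 0.03, "hand": 0},
    {"dx": 0, "dy": 0, "dz": 0.02, "twist": 0.03, "hand": 0},
    {"dx": 0, "dy": 0, "dz": 0.02, "twist": 0.03, "hand": 0},
    {"dx": 0, "dy": 0, "dz": 0.02, "twist": 0.03, "hand": 0},
    {"dx": 0, "dy": 0, "dz": 0.02, "twist": 0.02, "hand": 0},
    {"dx": 0, "dy": 0, "dz": 0, "twist": 0, "hand": 0},
    {"dx": 0, "dy": 0, "dz": 0, "twist": 0, "hand": 0}
  ]
}}

```text
time: 20.7
ee_pos: [0.5709, -0.0249, 0.0945]
orientation: [3.141, 0.0, -1.705]
ft_force: [-3.3, 4.1, 1.5]
width: 0.14
```

```bash
python3 o.py
```

```text
[ 0.571 -0.025  0.094] [ 3.141  0.    -1.705] 0.13984037037282213 [-3.296  4.077  1.474] [ 0.733  0.38  -0.041] [-0.097  0.545  1.898  0.     0.698  1.608]
```

Call:
{"op": "jog_arm", "data": {
  "targets": [
    {"dx": 0, "dy": 0, "dz": 0.02, "twist": 0.015, "hand": 0},
    {"dx": 0, "dy": 0, "dz": 0.02, "twist": 0.015, "hand": 0},
    {"dx": 0, "dy": 0, "dz": 0.02, "twist": 0.015, "hand": 0},
    {"dx": 0, "dy": 0, "dz": 0.02, "twist": 0.015, "hand": 0},
    {"dx": 0, "dy": 0, "dz": 0, "twist": 0, "hand": 0},
    {"dx": 0, "dy": 0, "dz": 0, "twist": 0, "hand": 0},
    {"dx": 0, "dy": 0, "dz": 0, "twist": 0, "hand": 0},
    {"dx": 0, "dy": 0, "dz": 0, "twist": 0, "hand": 0}
  ]
}}

```text
time: 21.37
ee_pos: [0.5709, -0.0249, 0.0945]
orientation: [3.141, 0.0, -1.765]
ft_force: [-3.3, 4.4, 2.4]
width: 0.137
```

```bash
python3 o.py
```

```text
[ 0.571 -0.025  0.094] [ 3.141  0.    -1.765] 0.13724183049494065 [-3.338  4.402  2.428] [ 0.819  0.46  -0.034] [-0.097  0.545  1.898  0.     0.698  1.668]
```

Call:
{"op": "jog_arm", "data": {
  "targets": [
    {"dx": 0, "dy": 0, "dz": 0, "twist": 0.012, "hand": 0},
    {"dx": 0, "dy": 0, "dz": 0, "twist": 0.012, "hand": 0},
    {"dx": 0, "dy": 0, "dz": 0, "twist": 0.012, "hand": 0},
    {"dx": 0, "dy": 0, "dz": 0, "twist": 0.012, "hand": 0},
    {"dx": 0, "dy": 0, "dz": 0, "twist": 0, "hand": 0},
    {"dx": 0, "dy": 0, "dz": 0, "twist": 0, "hand": 0},
    {"dx": 0, "dy": 0, "dz": 0, "twist": 0, "hand": 0},
    {"dx": 0, "dy": 0, "dz": 0, "twist": 0, "hand": 0}
  ]
}}

```text
time: 22.03
ee_pos: [0.5709, -0.0249, 0.0944]
orientation: [3.141, 0.0, -1.813]
ft_force: [-2.4, 5.0, 1.3]
width: 0.132
```

```bash
echo 'print(o["joint_efforts"][5])'>>o.py; python3 o.py
```

```text
[ 0.571 -0.025  0.094] [ 3.141  0.    -1.813] 0.1315513402297724 [-2.44   4.979  1.3  ] [ 0.805  0.459 -0.037] [-0.097  0.546  1.898  0.     0.698  1.716]
-0.012374850630294532
```

Call:
{"op": "jog_arm", "data": {
  "targets": [
    {"dx": 0, "dy": 0, "dz": 0, "twist": 0.012, "hand": 0},
    {"dx": 0, "dy": 0, "dz": 0, "twist": 0.012, "hand": 0},
    {"dx": 0, "dy": 0, "dz": 0, "twist": 0.012, "hand": 0},
    {"dx": 0, "dy": 0, "dz": 0, "twist": 0.012, "hand": 0},
    {"dx": 0, "dy": 0, "dz": 0, "twist": 0, "hand": 0},
    {"dx": 0, "dy": 0, "dz": 0, "twist": 0, "hand": 0},
    {"dx": 0, "dy": 0, "dz": 0, "twist": 0, "hand": 0},
    {"dx": 0, "dy": 0, "dz": 0, "twist": 0, "hand": 0}
  ]
}}

```text
time: 22.7
ee_pos: [0.5709, -0.0249, 0.0944]
orientation: [3.141, 0.0, -1.86]
ft_force: [-2.7, 5.5, 1.2]
width: 0.135
```

```bash
python3 o.py
```

```text
[ 0.571 -0.025  0.094] [ 3.141  0.    -1.86 ] 0.13547508423254168 [-2.678  5.521  1.229] [0.825 0.446 0.455] [-0.097  0.545  1.898  0.     0.698  1.763]
0.4722599498927593
```

Torque has jumped to 0.46 N m at yaw about -1.86, against a predicted -1.81. I'll take one small step more to confirm the hard stop.

Call:
{"op": "jog_arm", "data": {
  "targets": [
    {"dx": 0, "dy": 0, "dz": 0, "twist": 0.01, "hand": 0},
    {"dx": 0, "dy": 0, "dz": 0, "twist": 0.01, "hand": 0},
    {"dx": 0, "dy": 0, "dz": 0, "twist": 0, "hand": 0},
    {"dx": 0, "dy": 0, "dz": 0, "twist": 0, "hand": 0},
    {"dx": 0, "dy": 0, "dz": 0, "twist": 0, "hand": 0},
    {"dx": 0, "dy": 0, "dz": 0, "twist": 0, "hand": 0},
    {"dx": 0, "dy": 0, "dz": 0, "twist": 0, "hand": 0},
    {"dx": 0, "dy": 0, "dz": 0, "twist": 0, "hand": 0}
  ]
}}

```text
time: 23.37
ee_pos: [0.5709, -0.0249, 0.0944]
orientation: [3.141, -0.0, -1.88]
ft_force: [-2.0, 5.7, 2.6]
width: 0.133
```

```bash
python3 o.py; python3 - <<'E'
from h import *
s=camera("side");t=camera("top")
cv2.imwrite("pics/z10.png",np.hstack([cv2.resize(s[190:290,280:380],(400,400)),cv2.resize(t[200:300,270:370],(400,400))])[:,:,::-1])
E
```

```text
[ 0.571 -0.025  0.094] [ 3.141 -0.    -1.88 ] 0.13332920998991082 [-2.03   5.669  2.555] [0.848 0.438 0.702] [-0.097  0.546  1.898  0.     0.698  1.783]
0.7262140139937401
```

View pics/z10.png

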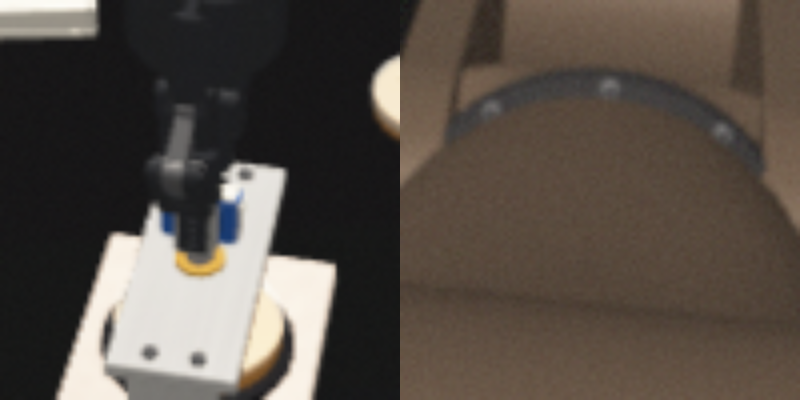

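The hard stop is confirmed: torque rises about 12 N m/rad and reached 0.70 N m, so contact began at tool yaw about -1.828. The side view shows the white end at clamp +x. A quarter turn back from there puts the tool at yaw about -0.25.

Call:
{"op": "jog_arm", "data": {
  "targets": [
    {"dx": 0, "dy": 0, "dz": 0, "twist": -0.05, "hand": 0},
    {"dx": 0, "dy": 0, "dz": -0.05, "twist": -0.08, "hand": 0},
    {"dx": 0, "dy": 0, "dz": -0.05, "twist": -0.08, "hand": 0},
    {"dx": 0, "dy": 0, "dz": -0.05, "twist": -0.08, "hand": 0},
    {"dx": 0, "dy": 0, "dz": -0.05, "twist": -0.08, "hand": 0},
    {"dx": 0, "dy": 0, "dz": -0.05, "twist": -0.08, "hand": 0},
    {"dx": 0, "dy": 0, "dz": -0.05, "twist": -0.08, "hand": 0},
    {"dx": 0, "dy": 0, "dz": -0.05, "twist": -0.08, "hand": 0}
  ]
}}

```text
time: 24.13
ee_pos: [0.5709, -0.025, 0.0948]
orientation: [3.142, 0.0, -1.267]
ft_force: [-2.3, 2.9, 1.1]
width: 0.136
```

Call:
{"op": "jog_arm", "data": {
  "targets": [
    {"dx": 0, "dy": 0, "dz": -0.05, "twist": -0.08, "hand": 0},
    {"dx": 0, "dy": 0, "dz": -0.05, "twist": -0.08, "hand": 0},
    {"dx": 0, "dy": 0, "dz": -0.05, "twist": -0.08, "hand": 0},
    {"dx": 0, "dy": 0, "dz": -0.05, "twist": -0.08, "hand": 0},
    {"dx": 0, "dy": 0, "dz": -0.05, "twist": -0.08, "hand": 0},
    {"dx": 0, "dy": 0, "dz": -0.05, "twist": -0.08, "hand": 0},
    {"dx": 0, "dy": 0, "dz": -0.05, "twist": -0.08, "hand": 0},
    {"dx": 0, "dy": 0, "dz": -0.05, "twist": -0.08, "hand": 0}
  ]
}}

```text
time: 24.8
ee_pos: [0.571, -0.0251, 0.0952]
orientation: [-3.142, -0.0, -0.627]
ft_force: [-2.2, 2.0, 0.2]
width: 0.135
```

```bash
python3 o.py
```

```text
[ 0.571 -0.025  0.095] [-3.142 -0.    -0.627] 0.13470765202639723 [-2.162  2.002  0.225] [ 0.405  0.378 -0.035] [-0.097  0.544  1.898  0.     0.7    0.53 ]
3.106059283018112
```

Call:
{"op": "jog_arm", "data": {
  "targets": [
    {"dx": 0, "dy": 0, "dz": -0.05, "twist": -0.08, "hand": 0},
    {"dx": 0, "dy": 0, "dz": -0.05, "twist": -0.08, "hand": 0},
    {"dx": 0, "dy": 0, "dz": -0.05, "twist": -0.08, "hand": 0},
    {"dx": 0, "dy": 0, "dz": -0.05, "twist": -0.08, "hand": 0},
    {"dx": 0, "dy": 0, "dz": 0, "twist": -0.04, "hand": 0},
    {"dx": 0, "dy": 0, "dz": 0, "twist": -0.015, "hand": 0},
    {"dx": 0, "dy": 0, "dz": 0, "twist": 0, "hand": 0},
    {"dx": 0, "dy": 0, "dz": 0, "twist": 0, "hand": 0}
  ]
}}

```text
time: 25.47
ee_pos: [0.571, -0.0251, 0.0954]
orientation: [-3.142, -0.0, -0.258]
ft_force: [-2.6, 2.1, 1.2]
width: 0.135
```

```bash
python3 o.py; python3 - <<'E'
from h import *
s=camera("side");t=camera("top")
cv2.imwrite("pics/z11.png",np.hstack([cv2.resize(s[200:280,290:370],(500,500)),cv2.resize(s[110:210,230:330],(300,500))])[:,:,::-1])
cv2.imwrite("pics/s11.png",s[:,:,::-1])
E
```

```text
[ 0.571 -0.025  0.095] [-3.142 -0.    -0.258] 0.13498137537633284 [-2.646  2.118  1.243] [0.364 0.304 0.062] [-0.097  0.544  1.897 -0.     0.7    0.161]
-0.2257704036310315
```

View pics/z11.png

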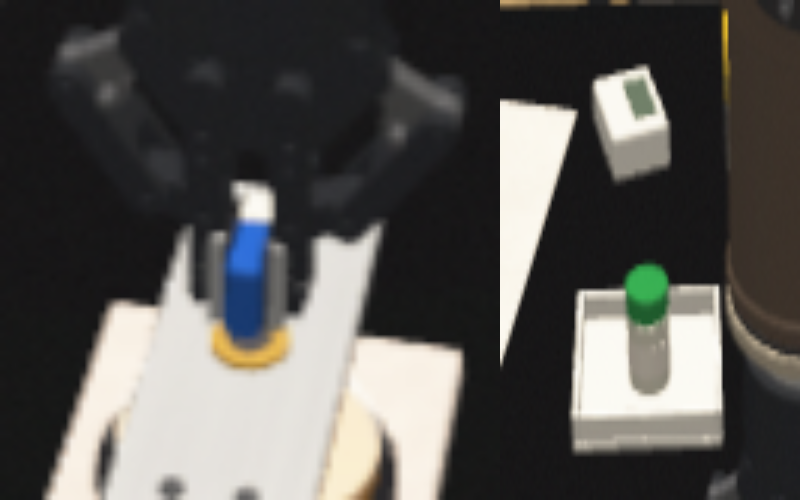

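View pics/s11.png

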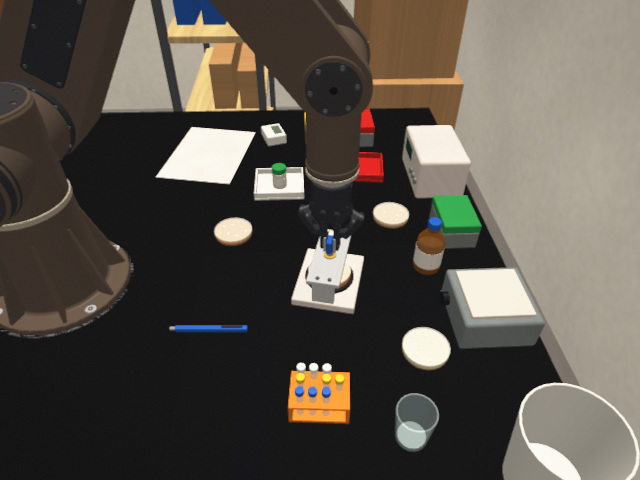

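The wing now lies along the deck with its white end towards clamp +y. I'll make one last nudge of 0.01 rad and hand in.

Call:
{"op": "jog_arm", "data": {
  "targets": [
    {"dx": 0, "dy": 0, "dz": 0, "twist": -0.005, "hand": 0},
    {"dx": 0, "dy": 0, "dz": 0, "twist": -0.005, "hand": 0},
    {"dx": 0, "dy": 0, "dz": 0, "twist": 0, "hand": 0},
    {"dx": 0, "dy": 0, "dz": 0, "twist": 0, "hand": 0},
    {"dx": 0, "dy": 0, "dz": 0, "twist": 0, "hand": 0},
    {"dx": 0, "dy": 0, "dz": 0, "twist": 0, "hand": 0},
    {"dx": 0, "dy": 0, "dz": 0, "twist": 0, "hand": 0},
    {"dx": 0, "dy": 0, "dz": 0, "twist": 0, "hand": 0}
  ]
}}

```text
time: 26.23
ee_pos: [0.571, -0.0251, 0.0954]
orientation: [3.142, -0.0, -0.247]
ft_force: [-0.6, 0.9, 2.1]
width: 0.134
```

```bash
python3 o.py; python3 -c "
from rig import manip
print(manip.hand_in())"
```

```text
[ 0.571 -0.025  0.095] [ 3.142 -0.    -0.247] 0.13380882932944277 [-0.644  0.937  2.13 ] [ 0.148  0.178 -0.034] [-0.097  0.544  1.897 -0.     0.7    0.15 ]
-0.017107310704886913
the job is handed in; nothing more can be done
None
```

The job is done and handed in at about 26 s of the 72 s allowed; the hand-in gave no verdict.

- **Jar:** I lifted it off the deck and lowered it into the white tray. I let go only after the force showed it touching the floor (+4.2 N). It stood upright in the last side view.
- **Thumbscrew:** I turned it clockwise until it hit the stop, where torque rose from about 0.05 to 0.70 N m, then backed it off a quarter turn. In the last picture, before a final 0.01 rad nudge, the white end pointed along clamp +y. The gripper still holds the wing: opening about 11.4 mm, grip set to 40 N, side load about 1 N.
- **Other items:** the dishes, bottle, beaker and pen look unmoved in the last side view.

**Disagreements:**
- The stop came about 0.016 rad later than the camera estimate predicted. The final tool yaw of -0.247 sits between the camera's target (-0.241) and the stop's (-0.25), so the screw should be within about 0.02 rad of a quarter turn off.
- The wrist's z-torque readings changed sign at low loads, so I judged seating only by the clear rise in torque.
- The arm hid the clamp from the top camera, so the final wing angle was checked in the side view only.

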